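Right the parts jar, then gather fixator clamps in the tote's pour corner over it

ROBOT

A 7-joint arm with a two-finger parallel gripper is mounted at the origin on the work surface. World frame = base frame: x ahead of the robot, y to its left, z up, the work surface at z = 0. Lengths are in m, angles in degrees, forces in N, time in s.
With the tool pointing down it reaches from about 0.425 to 0.8 m from the base axis. Payload 8.3 kg.
Tool frame: the origin (TCP) lies between the finger pads; the fingertips stand 14 mm ahead of it and the grasp point (between the pads) lies 5 mm behind it; z points along the fingers, y is the line along which they close (so a half turn about z gives the same grasp; the last joint's range is limited). The gripper opens to 85 mm and grips with 20 to 120 N. Pads are 22 mm wide; open, the fingers measure 114 mm over their backs; the gripper's body (76 mm by 85 mm) begins 54 mm behind the grasp point. The pads swing forward as they close: fully open they stand 13 mm farther back than shut.
Start: joints at [59.823, 21.967, 0.94, 78.501, -0.361, 79.538, -2.664], TCP at [0.28, -0.559, 0.245] pointing down, gripper open.
Joint ranges: [-169.22, 169.22], [-14.56, 117.87], [-87.37, 89.26], [10.42, 133.3], [-82.24, 262.24], [0.94, 117.77], [-172.7, 172.7]. Speed limits (degrees/s): [136.94, 136.94, 172.46, 172.46, 180, 180, 180].

INTERFACE

Orientations are given as a 3x3 rotation matrix whose columns are the frame's x, y, z axes.
In Python, from station import monitor, optics, job_done gives the robot as it stands. The module is installed in compiled form; this text tells all that it offers.
- The arm moves only by the tool step_arm, never from a script. Its argument "moves" is a list of rows, each a list of 7 numbers: the turn, a rotation vector about the tool's x, y, z in rad, then the shift along the tool's x, y, z in mm, then the finger opening in mm, from 0 to 85.4. In form: [[rx, ry, rz, dx, dy, dz, fingers], ...]. A call has 1 to 5 rows; each row is the pose to reach, as a shift and turn from the pose commanded when the call began, along the tool's axes at that moment; what a row does not reach only later rows make up. A row lasts 1/12 s, in which the tool goes at most 41.7 mm and 7.16 degrees, less where a joint would pass 70% of its speed; a pose out of reach is approached as far as the arm can. A call with a gripper value outside its range is refused whole. The fingers move at their own pace and stop on an object; "squeeze" is the grip in N (left out, the last holds). Time passes only in rows, so rows that repeat a pose let the fingers close. It gives the time, the measured TCP pose, the force, the opening and the grip force at its end, in the units of the state.
- monitor.sense(): the state, without advancing time (a new reading comes with each control period).
- optics.get_image(name): name is "scene" or "top" or "wrist"; returns a dict with "img" (384x512x3 uint8, blue, green, red), "fov_y" (degrees; the focal length in pixels is half the picture's height over the tangent of half this angle, whatever the lens; pixels are square), "cx", "cy" (the principal point, pixels), "pose" (4x4, takes a point from camera to world coordinates). Camera axes: x right, y up, looking along -z (the intrinsics and any distortion apply to the point x, -y, -z); pixel columns grow to the right and rows downward; lengths in m; the calibration is good to about 2 mm. A picture is of the moment at which its call begins. There is no depth.
- job_done(): hands the job in; it is judged then, once.
The state is a dict: "clock": time; "joint_positions": joint angles; "qvel": joint speeds; "tau": joint torques, N m; "tcp_pos": TCP position; "tool_rot": TCP orientation; "ft_force": force on the tool from outside, world axes, zero at the start; "torque": the same for the moment, N m; "grip_width": opening from 0.0 (shut) to 1.0 (fully open); "grasp_force": force on a finger pad.
Only numpy, scipy, OpenCV 4.12 (cv2) and the standard library are available. Lean on these libraries where they do the work, as an engineer would, in place of code of your own. Each camera call takes 0.05 s, during which the arm holds its last target. There are 200 camera calls.

TASK

The four steel bone-fixator clamps in the grey tote have to be counted into the white square jar, which has toppled over. First stand the jar upright on the table, mouth up, and let go of it. Then pick the tote up by its handle and tilt it until all four clamps have slid into the corner with the pour lip, and finish while still holding the tote in the air, tilted towards that corner, with the lip over the open mouth of the jar but not touching it and all the clamps still in the tote; do not disturb the other things on the table.

Things in the scene. Friction and masses are not known exactly. Their poses are not given: they have to be found in the camera images.
- jar_center (a point): Centre of the open white plastic jar: square, 52 x 52 mm, 85 mm tall, 3 mm walls, 140 g (0.8 to 1.25 times), heavier at its closed end. It starts lying on a flat side (centre 26 mm above the table). Axis x points from the closed end out of the mouth; y and z are square to the flat sides. Upright: x points up and this point is 42.5 mm above the table.
- jar_mouth (a point): Centre of the jar's open mouth, in the plane of its rim, 42.5 mm from jar_center along the jar's x.
- tote_handle (a point): Middle of the tote's handle, a dark straight bar 212 mm long (x), 14 mm wide (y) and 22 mm high (z) over the middle of the box, 117 mm above the tote's underside, with free space below it. Two posts (6 mm thick, 30 mm wide) outside the middles of the tote's short sides carry it. Axes of the tote: x along the handle and the long side, y across, z up out of the tote.
- tote_corner (a point): Inner corner of the tote beside the pour lip, at (-97, 72) mm in x, y from the handle's middle and 106 mm below it (7 mm above the inner floor). The walls within 39 mm of this corner are lower: 24 mm above the underside.
- tote_lip (a point): Tip of the pour lip, a small flat grey plate sticking out diagonally from that corner at the height of the low walls: (-112, 87) mm in x, y from the handle's middle and 92 mm below it. The tote's floor near the corner lies 25 mm below the lip.
- clamp0_center (a point): Centre of loose steel clamp 1 of 4 (all alike) in the tote: a block 15 x 13 mm, 11 mm high, 15 g, with an 8 mm bolt head standing 6 mm above it. It creeps down the tote floor from about 12 degrees of slope and slides freely from 20. Against a wall it also rubs there: a slope of 30 degrees straight along the wall moves it, one of 30 degrees diagonally into the wall may leave it hung up.
- clamp1_center (a point): Centre of loose steel clamp 2 of 4 (all alike) in the tote: a block 15 x 13 mm, 11 mm high, 15 g, with an 8 mm bolt head standing 6 mm above it. It creeps down the tote floor from about 12 degrees of slope and slides freely from 20. Against a wall it also rubs there: a slope of 30 degrees straight along the wall moves it, one of 30 degrees diagonally into the wall may leave it hung up.
- clamp2_center (a point): Centre of loose steel clamp 3 of 4 (all alike) in the tote: a block 15 x 13 mm, 11 mm high, 15 g, with an 8 mm bolt head standing 6 mm above it. It creeps down the tote floor from about 12 degrees of slope and slides freely from 20. Against a wall it also rubs there: a slope of 30 degrees straight along the wall moves it, one of 30 degrees diagonally into the wall may leave it hung up.
- clamp3_center (a point): Centre of loose steel clamp 4 of 4 (all alike) in the tote: a block 15 x 13 mm, 11 mm high, 15 g, with an 8 mm bolt head standing 6 mm above it. It creeps down the tote floor from about 12 degrees of slope and slides freely from 20. Against a wall it also rubs there: a slope of 30 degrees straight along the wall moves it, one of 30 degrees diagonally into the wall may leave it hung up.
- bowl: Bystander, to be left alone: steel bowl; origin at the centre of its underside.
- bandage: Bystander, to be left alone: white bandage roll; origin at the centre of its underside.
- tin: Bystander, to be left alone: ointment tin; origin at the centre of its underside.
- strips: Bystander, to be left alone: cardboard box; origin at the centre of its underside.
- antiseptic: Bystander, to be left alone: amber bottle; origin at the centre of its underside.
- spray: Bystander, to be left alone: aluminium can; origin at the centre of its underside.
- tote: The tote, an open grey plastic box 200 (x) x 150 (y) mm outside, 45 mm high, 3 mm walls, 4 mm floor, 0.42 kg (0.8 to 1.25 times) without the clamps. Origin at the centre of its underside, axes as for tote_handle.
- jar: The jar again, axes as for jar_center; origin at the centre of the flat side it starts on, 26 mm from jar_center.
There are look-alikes about, which are no part of the job. Leave any green or purple look-alike of the jar alone.

How it is judged:
By the outcome, as a careful person would: the job done as asked, in the order asked, and still so for the second after the job is handed in, while the arm keeps its last pose, push and grip.
It also fails if it takes over 69 s, if anything falls off the work surface, if the arm or the gripper's body presses on something with over 40 N, if the wrist force passes 120 N, or if a joint passes its speed limit or range.

## Working session

There is one attempt and no reset: what is moved stays moved. The work goes in short steps, Python scripts to look and compute and a tool call to move; the robot and the scene stay as the last step left them, time stands still between calls to the robot, and variables do not carry over. Pictures are saved under pics/ and viewed, at most 10 in all, crops included, and the job is handed in when it is done.

Besides the shell and the picture viewer there is one more tool, called after "Call:" in YAML: its name, and indented under it one key for each argument. step_arm: Moves the arm, as the interface text tells. Its arguments: {"type":"object","properties":{"moves":{"type":"array","items":{"type":"array","items":{"type":"number"}}},"squeeze":{"type":"number"}},"required":["moves"]}

```bash
mkdir -p pics
cat > h.py <<'E'
import numpy as np, cv2
from station import monitor, optics, job_done
def grab(n,f=None):
    d=optics.get_image(n)
    if f: cv2.imwrite('pics/'+f,d['img'])
    return d
def ray(d,u,v):
    f=d['img'].shape[0]/2/np.tan(np.radians(d['fov_y']/2))
    r=np.array([(u-d['cx'])/f,-(v-d['cy'])/f,-1.]); P=np.array(d['pose'])
    return P[:3,3],P[:3,:3]@r
def plane(d,u,v,z):
    o,r=ray(d,u,v); return o+r*(z-o[2])/r[2]
def proj(d,p):
    P=np.array(d['pose']); c=P[:3,:3].T@(np.array(p)-P[:3,3]); f=d['img'].shape[0]/2/np.tan(np.radians(d['fov_y']/2))
    return d['cx']+f*c[0]/-c[2], d['cy']-f*c[1]/-c[2]
E
python3 - <<'E'
from h import *
import pickle
ds={n:grab(n) for n in('top','scene')}
pickle.dump(ds,open('d0.pkl','wb'))
cv2.imwrite('pics/a.png',np.vstack([cv2.resize(ds[n]['img'],(400,300)) for n in ds]))
cv2.imwrite('pics/top.png',cv2.resize(ds['top']['img'],(800,600)))
cv2.imwrite('pics/scene.png',cv2.resize(ds['scene']['img'],(800,600)))
for n in ds:print(n,{k:v for k,v in ds[n].items() if k!='img'})
print(monitor.sense())
E
```

```text
top {'fov_y': 55.013545627502765, 'cx': 250.10839829823777, 'cy': 193.09684209921923, 'pose': array([[ 0.07264598,  0.9739899 , -0.21463046,  0.35493141],
       [-0.99735514,  0.07044732, -0.01788593, -0.021883  ],
       [-0.00230057,  0.21536213,  0.97653155,  1.01861399],
       [ 0.        ,  0.        ,  0.        ,  1.        ]])}
scene {'fov_y': 45.379618254058194, 'cx': 250.6443122182994, 'cy': 190.14556617962847, 'pose': array([[ 0.85203262, -0.40326791,  0.33378946,  1.01946159],
       [ 0.52318555,  0.67767722, -0.5167499 , -0.71777464],
       [-0.01781286,  0.6149216 ,  0.78838705,  1.16755404],
       [ 0.        ,  0.        ,  0.        ,  1.        ]])}
{'clock': 0.1, 'joint_positions': array([59.8237495 , 22.0107063 ,  0.93900463, 78.55729375, -0.3605037 ,
       79.53699944, -2.66468252]), 'qvel': array([-0.04012405, -0.15525114,  0.01900838, -0.13311523, -0.01100109,
        0.03860591, -0.05454138]), 'tau': array([ 4.65745601e-03, -6.29132223e+01,  8.48718937e-01, -3.72755671e+01,
        1.68791710e-02,  1.05486260e-02,  1.09501993e-04]), 'tcp_pos': array([ 0.27940786, -0.55857767,  0.24436013]), 'tool_rot': array([[ 8.94350329e-01,  4.47366512e-01, -8.32784020e-04],
       [ 4.47367286e-01, -8.94348940e-01,  1.57649045e-03],
       [-3.95304714e-05, -1.78249508e-03, -9.99998411e-01]]), 'ft_force': array([ 0.24753731, -0.43703639, -0.11510447]), 'torque': array([0.02763498, 0.01730929, 0.03816915]), 'grasp_force': 0.0, 'grip_width': 1.0002931817864258}
```

View pics/top.png

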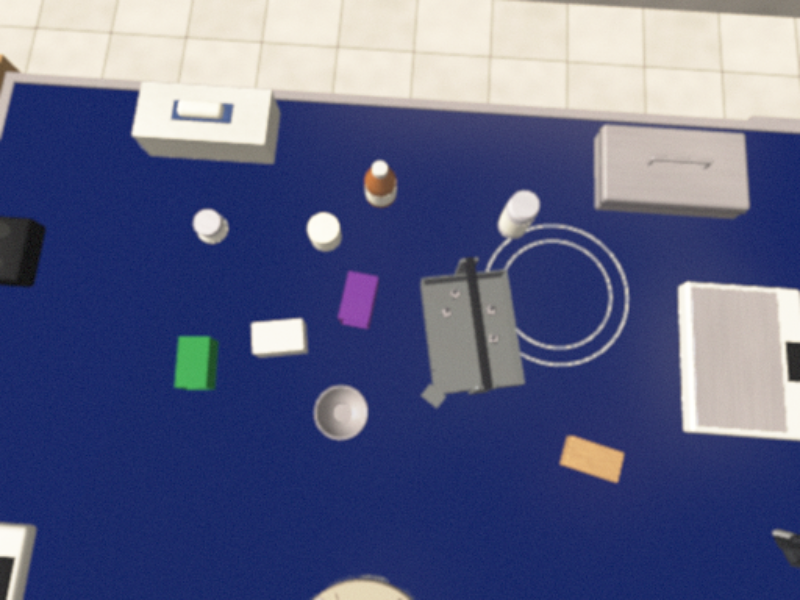

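View pics/scene.png

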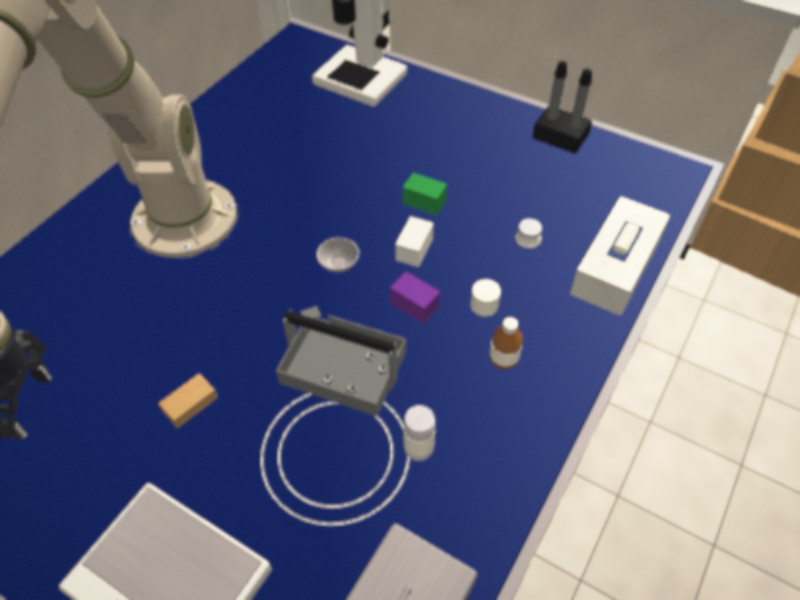

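Top view (800×600): the jar candidates are white box (279,337), green (195,363), purple (358,300) and the bandage roll (324,230). The white rectangular box at (279,337) in top and (414,240) in scene fits the description. The tote is at (472,330), with its lip at (434,395). I'll check the choice in a close crop.

Run:
```python
from h import *
import pickle
ds=pickle.load(open('d0.pkl','rb'))
t,s=ds['top'],ds['scene']
a=cv2.resize(t['img'][190:245,145:215],None,fx=5.5,fy=5.5,interpolation=cv2.INTER_CUBIC)
b=cv2.resize(s['img'][130:185,240:310],None,fx=5.5,fy=5.5,interpolation=cv2.INTER_CUBIC)
c=cv2.resize(t['img'][155:265,260:345],None,fx=2.6,fy=2.6,interpolation=cv2.INTER_CUBIC)
d=cv2.resize(s['img'][185:270,170:270],None,fx=3.3,fy=3.3,interpolation=cv2.INTER_CUBIC)
W=np.zeros((600,780,3),np.uint8)
for im,x,y in((a,0,0),(b,390,0),(c,0,305),(d,390,305)):
    h=min(im.shape[0],600-y);w=min(im.shape[1],780-x);W[y:y+h,x:x+w]=im[:h,:w]
cv2.imwrite('pics/crop.png',W)
# jar top mask
m=(t['img'].min(2)>120).astype(np.uint8); n,l,st,ce=cv2.connectedComponentsWithStats(m)
i=l[215,178]; c=cv2.findContours((l==i).astype(np.uint8),0,2)[0][0]
r=cv2.minAreaRect(c); print(r,st[i])
for p in cv2.boxPoints(r): print(p,plane(t,*p,.052)[:2].round(4))
print('jar c',plane(t,*r[0],.052))
# handle: dark; tote
g=t['img'].max(2).astype(int); sat=t['img'].max(2).astype(int)-t['img'].min(2)
m=((g<70)&(sat<30)).astype(np.uint8); m[:, :255]=0;m[:,350:]=0;m[:160]=0;m[270:]=0
n,l,st,ce=cv2.connectedComponentsWithStats(m); i=1+st[1:,4].argmax(); c=cv2.findContours((l==i).astype(np.uint8),0,2)[0][0]
r=cv2.minAreaRect(c);print('handle',r,st[i])
for p in cv2.boxPoints(r): print(p,plane(t,*p,.128)[:2].round(4))
m=((sat<35)&(g>70)&(g<190)).astype(np.uint8)
n,l,st,ce=cv2.connectedComponentsWithStats(m);print([ (st[k],ce[k].round()) for k in range(1,n) if st[k,4]>100])
```

```text
((177.4344482421875, 215.27871704101562), (22.000185012817383, 34.49411392211914), 84.80557250976562) [160 203  36  25 748]
[159.26233 205.88528] [0.5151 0.2348]
[193.61478 202.76233] [0.5301 0.1443]
[195.60657 224.67215] [0.472  0.1329]
[161.25412 227.7951 ] [0.4573 0.2222]
jar c [0.49343698 0.18357492 0.052     ]
handle ((306.3829345703125, 206.77630615234375), (84.83834075927734, 7.098895072937012), 80.81116485595703) [297 165  18  85 426]
[296.10516 165.46829] [ 0.63   -0.1158]
[303.11298 164.33469] [ 0.6342 -0.1332]
[316.6607  248.08432] [ 0.4277 -0.1743]
[309.6529  249.21793] [ 0.4238 -0.1576]
[(array([ 337,    0,  175,   12, 1057], dtype=int32), array([450.,   3.])), (array([  0,  51,  90,  38, 237], dtype=int32), array([39., 58.])), (array([  84,   59,  428,   81, 3422], dtype=int32), array([299.,  99.])), (array([110,  66,  38,  13, 111], dtype=int32), array([132.,  74.])), (array([414, 101,  43,   8, 129], dtype=int32), array([436., 104.])), (array([233, 102,  21,  31, 178], dtype=int32), array([245., 122.])), (array([ 269,  121,  134,  140, 5611], dtype=int32), array([315., 205.])), (array([123, 133,  24,  24, 174], dtype=int32), array([137., 147.])), (array([196, 135,  23,  26, 143], dtype=int32), array([209., 152.])), (array([433, 179,  79, 104, 286], dtype=int32), array([460., 232.])), (array([160, 203,  37,  26, 191], dtype=int32), array([181., 219.])), (array([201, 246,  35,  36, 633], dtype=int32), array([214., 264.])), (array([  0, 334,  23,  50, 355], dtype=int32), array([ 15., 357.])), (array([200, 368,  64,  16, 169], dtype=int32), array([234., 374.]))]
```

View pics/crop.png

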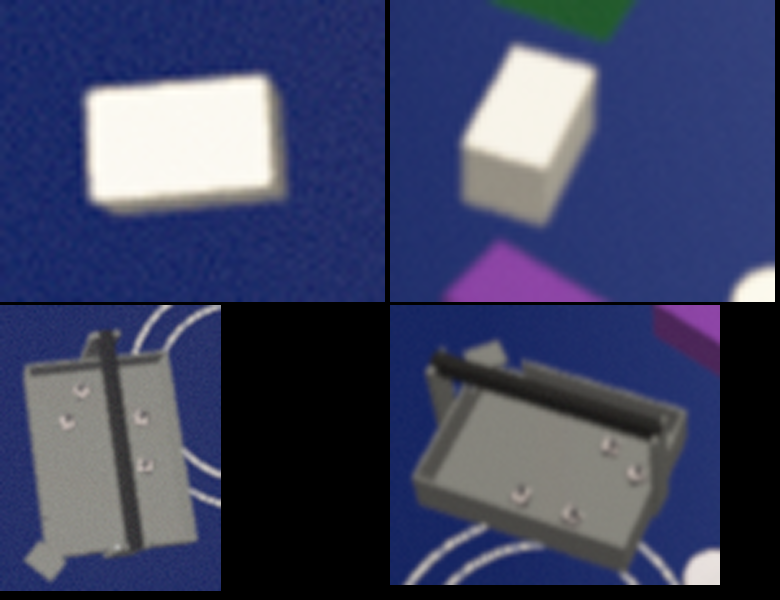

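Crops: the white box at (177,215) in the 512-px top view shows a plain, closed end face towards −y (scene), so the mouth faces +y. The tote's lip corner points to the robot's left, and four bolt heads are visible in it. I'll work out the grasp poses.

```bash
cat >> h.py <<'E'
from scipy.spatial.transform import Rotation as Ro
def rel(R,p,s=None):
    "rotvec (rad), shift (mm) in the current tool axes to reach TCP pose R,p"
    s=s or monitor.sense(); R0=np.array(s['tool_rot']); 
    return Ro.from_matrix(R0.T@R).as_rotvec().round(3), (1000*R0.T@(np.array(p)-s['tcp_pos'])).round(1)
def down(az):
    "tool down with tool y at azimuth az (deg)"
    a=np.radians(az);y=np.array([np.cos(a),np.sin(a),0]);z=np.array([0,0,-1.]);return np.c_[np.cross(y,z),y,z]
def tilt(R,phi): return R@Ro.from_euler('y',phi,degrees=True).as_matrix()
E
python3 - <<'E'
from h import *
import pickle
ds=pickle.load(open('d0.pkl','rb')); t=ds['top'];s=ds['scene']
q=[plane(t,u,v,.052) for u,v in((160.8,206),(193.7,203.6),(195.2,224),(161.7,226.9))]
q=np.array(q)[:,:2];print(q.round(4),q.mean(0),[np.linalg.norm(q[i]-q[i-1]).round(4) for i in range(4)])
m=q[0]+q[3]-q[1]-q[2];print('mouth az',np.degrees(np.arctan2(m[1],m[0])))
# scene check: top face corners
q=np.array([plane(s,240+u/5.5,130+v/5.5,.052) for u,v in((125,45),(207,67),(160,167),(73,142))])[:,:2]
print(q.round(4),q.mean(0));m=q[0]+q[1]-q[2]-q[3];print('mouth az',np.degrees(np.arctan2(m[1],m[0])))
print('via',rel(down(-20),[.52,-.2,.26]))
for n,p in(('purple',(229,192)),('bandage',(208,148)),('bottle',(243,120)),('bowl',(218,264)),('tin',(134,145))): print(n,plane(t,*p,.03)[:2])
E
```

```text
[[0.5151 0.2307]
 [0.5279 0.1439]
 [0.4737 0.1342]
 [0.4597 0.2214]] [0.49409779 0.18252268] [np.float64(0.0562), np.float64(0.0878), np.float64(0.055), np.float64(0.0883)]
mouth az 98.76635280648917
[[0.4658 0.224 ]
 [0.5183 0.2333]
 [0.5345 0.1484]
 [0.48   0.1392]] [0.49963216 0.18620429]
mouth az 100.18273788673191
via (array([-0.002, -0.001, -0.758]), array([ 375.6, -213.1,  -15.3]))
purple [0.57111136 0.0542991 ]
bandage [0.69364429 0.12423562]
bottle [0.78510274 0.03219489]
bowl [0.37534175 0.06669615]
tin [0.68749339 0.3339753 ]
```

Call:
step_arm:
  moves:
    - [0, 0, 0, 38, -21, -2, 85]
    - [0, 0, 0, 76, -42, -4, 85]
    - [0, 0, 0, 114, -63, -6, 85]
    - [0, 0, 0, 152, -84, -8, 85]
    - [0, 0, 0, 188, -106, -8, 85]

```text
clock: 0.52
tcp_pos: [0.397, -0.3847, 0.2532]
tool_rot: [[0.894, 0.447, -0.0], [0.447, -0.894, 0.0], [0.0, -0.0, -1.0]]
ft_force: [-0.7, -1.1, 0.3]
grip_width: 0.997
grasp_force: 0.0
```

Call:
step_arm:
  moves:
    - [0, 0, 0, 38, -21, -2, 85]
    - [0, 0, 0, 76, -42, -4, 85]
    - [0, 0, 0, 114, -63, -6, 85]
    - [0, 0, 0, 152, -84, -8, 85]
    - [0, 0, 0, 188, -106, -8, 85]

```text
clock: 0.93
tcp_pos: [0.5136, -0.2124, 0.2613]
tool_rot: [[0.894, 0.447, 0.0], [0.447, -0.894, -0.0], [0.0, 0.0, -1.0]]
ft_force: [0.1, 0.0, 0.1]
grip_width: 0.994
grasp_force: 0.0
```

Call:
step_arm:
  moves:
    - [0, 0, -0.12, 0, 0, 0, 85]
    - [0, 0, -0.24, 0, 0, 0, 85]
    - [0, 0, -0.36, 0, 0, 0, 85]
    - [0, 0, -0.48, 0, 0, 0, 85]
    - [0, 0, -0.6, 0, 0, 0, 85]

```text
clock: 1.35
tcp_pos: [0.5126, -0.2139, 0.2607]
tool_rot: [[0.48, 0.877, -0.001], [0.877, -0.48, 0.0], [-0.0, -0.001, -1.0]]
ft_force: [-0.6, -0.2, 0.3]
grip_width: 0.992
grasp_force: 0.0
```

Run:
```python
from h import *
s=monitor.sense();print(s['tcp_pos'],s['joint_positions'].round(1),s['clock'])
d=grab('wrist','w1.png'); P=np.array(d['pose']);print(P.round(3),d['fov_y'])
h=np.array(s['tool_rot'])
print('cam in tool',(h.T@(P[:3,3]-s['tcp_pos'])).round(3)); print((h.T@P[:3,:3]).round(2))
# handle ends
im=d['img'];g=im.max(2).astype(int);sat=g-im.min(2)
m=((g<60)&(sat<30)).astype(np.uint8);n,l,st,ce=cv2.connectedComponentsWithStats(m)
for k in range(1,n):
  if st[k,4]>150:
    c=cv2.findContours((l==k).astype(np.uint8),0,2)[0][0];r=cv2.minAreaRect(c);print(r,st[k])
    for p in cv2.boxPoints(r):print(p,plane(d,*p,.128)[:2].round(4))
print('toward jar', rel(down(9.5),[.497,.184,.26]))
```

```text
[ 0.51262668 -0.21390053  0.26067772] [ 33.5  13.9 -17.2  87.6   4.1  79.2 -12.6] 1.35
[[ 0.876  0.46   0.143  0.551]
 [-0.482  0.838  0.258 -0.148]
 [-0.001 -0.295  0.956  0.389]
 [ 0.     0.     0.     1.   ]] 58.55805254997807
cam in tool [ 0.076  0.001 -0.129]
[[-0.    0.96  0.29]
 [ 1.    0.    0.  ]
 [ 0.    0.29 -0.96]]
((240.17051696777344, 85.51463317871094), (17.630111694335938, 282.7776184082031), 49.909061431884766) [ 129    0  225  182 2314]
[126.32787 169.82567] [ 0.4324 -0.1575]
[342.65933  -12.283861] [ 0.6336 -0.1235]
[354.01315    1.203598] [ 0.6371 -0.1347]
[137.6817  183.31313] [ 0.4339 -0.171 ]
((136.70114135742188, 289.9476318359375), (30.60416603088379, 83.72234344482422), 25.201122283935547) [ 116  249   38   86 1772]
[105.031166 321.3088  ] [ 0.3339 -0.2649]
[140.67989 245.55528] [ 0.4052 -0.2174]
[168.37112 258.58646] [ 0.4189 -0.239 ]
[132.7224  334.33997] [ 0.3478 -0.2887]
((366.7666320800781, 289.9687805175781), (83.33052062988281, 29.82355308532715), 64.88516235351562) [ 351  249   37   86 1709]
[335.58047 258.57166] [ 0.5439 -0.3075]
[362.5845  245.9135
[... 323 characters left out ...]
7508 ] [ 0.2754 -0.2395]
[  0.58691025 379.39822   ] [ 0.2059 -0.2707]
((492.7980041503906, 352.9859924316406), (70.0760726928711, 11.82691764831543), 55.304847717285156) [473 322  39  62 690]
[467.992   327.54398] [ 0.6203 -0.4296]
[477.716   320.81198] [ 0.6303 -0.4268]
[517.604 378.428] [ 0.6435 -0.5092]
[507.88 385.16] [ 0.6329 -0.5128]
((431.5086669921875, 354.1465759277344), (9.979290962219238, 66.8349838256836), 23.198589324951172) [414 324  33  60 360]
[413.75867 382.89658] [ 0.5539 -0.4663]
[440.08624 321.46555] [ 0.6002 -0.4111]
[449.25867 325.39658] [ 0.6061 -0.4192]
[422.9311 386.8276] [ 0.56   -0.4752]
toward jar (array([-0.001, -0.   , -0.658]), array([ 343.5, -201.7,    0.9]))
```

View pics/w1.png

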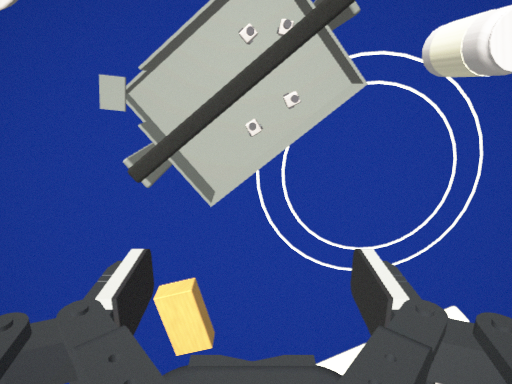

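Wrist view: tote from above, handle running from (135,175) to (350,5), lip at (112,92), four clamps visible, and the spray can at top right. Now moving over the jar.

Call:
step_arm:
  moves:
    - [0, 0, 0, 35, -21, 0, 85]
    - [0, 0, 0, 70, -42, 0, 85]
    - [0, 0, 0, 105, -62, 0, 85]
    - [0, 0, 0, 140, -82, 0, 85]
    - [0, 0, 0, 175, -102, 0, 85]

```text
clock: 1.82
tcp_pos: [0.508, -0.0099, 0.2611]
tool_rot: [[0.489, 0.872, -0.0], [0.872, -0.489, -0.0], [-0.0, -0.0, -1.0]]
ft_force: [1.1, -0.7, -0.4]
grip_width: 0.997
grasp_force: 0.0
```

Call:
step_arm:
  moves:
    - [0, 0, 0, 35, -21, 0, 85]
    - [0, 0, 0, 70, -42, 0, 85]
    - [0, 0, 0, 105, -62, 0, 85]
    - [0, 0, 0, 140, -82, 0, 85]
    - [0, 0, 0, 169, -100, 0, 85]

```text
clock: 2.23
tcp_pos: [0.5025, 0.1876, 0.2612]
tool_rot: [[0.487, 0.873, -0.0], [0.873, -0.487, 0.001], [0.0, -0.0, -1.0]]
ft_force: [0.2, -0.1, 0.5]
grip_width: 0.992
grasp_force: 0.0
```

Call:
step_arm:
  moves:
    - [0, 0, -0.12, 0, 0, 0, 85]
    - [0, 0, -0.24, 0, 0, 0, 85]
    - [0, 0, -0.36, 0, 0, 0, 85]
    - [0, 0, -0.48, 0, 0, 0, 85]
    - [0, 0, -0.6, 0, 0, 0, 85]

```text
clock: 2.65
tcp_pos: [0.503, 0.1847, 0.2608]
tool_rot: [[-0.096, 0.995, -0.001], [0.995, 0.096, -0.0], [-0.0, -0.001, -1.0]]
ft_force: [-0.4, 0.1, 0.3]
grip_width: 0.996
grasp_force: 0.0
```

Run:
```python
from h import *
s=monitor.sense();print(s['tcp_pos'],s['joint_positions'].round(1),s['clock'])
R=tilt(down(9.5),-42); m=np.array([-.165,.986,0]); G=np.array([.497,.184,.027])+.008*m
for b in(.13,0): print(b,rel(R,G+R[:,2]*(.007-b)),(G+R[:,2]*(.007-b)).round(3))
```

```text
[0.50301487 0.18468675 0.26084343] [  8.1  13.9 -37.8  89.7   8.6  79.3 -25. ] 2.65
0.13 (array([-0.026, -0.733, -0.066]), array([ 90. , -12.2, 142.4])) [0.482 0.273 0.118]
0 (array([-0.026, -0.733, -0.066]), array([  3.2,  -6.1, 239. ])) [0.496 0.187 0.022]
```

Call:
step_arm:
  moves:
    - [0, -0.12, 0, 15, -2, 15, 85]
    - [0, -0.24, 0, 30, -4, 30, 85]
    - [0, -0.36, 0, 45, -6, 50, 85]
    - [-0.01, -0.48, -0.03, 60, -8, 70, 85]
    - [-0.02, -0.6, -0.05, 80, -10, 90, 85]

```text
clock: 3.07
tcp_pos: [0.4868, 0.2635, 0.1714]
tool_rot: [[-0.111, 0.99, 0.089], [0.814, 0.142, -0.563], [-0.569, 0.01, -0.822]]
ft_force: [1.3, 0.5, -0.4]
grip_width: 0.997
grasp_force: 0.0
```

Run:
```python
from h import *
s=monitor.sense();print(s['tcp_pos'],s['joint_positions'].round(1),s['clock'])
d=grab('wrist','w2.png')
im=d['img'];m=(im.min(2)>115).astype(np.uint8);n,l,st,ce=cv2.connectedComponentsWithStats(m);print([(st[k],ce[k].round()) for k in range(1,n) if st[k,4]>300])
R=tilt(down(9.5),-42); m=np.array([-.165,.986,0]); G=np.array([.497,.184,.027])+.008*m
for sg in(-1,1):
  for sy in(-1,1):
    for z in(0,.052): print(sg,sy,z,np.round(proj(d,np.array([.497,.184,z])+.0425*sg*m+.026*sy*np.array([.986,.165,0]))))
for b in(.13,0): print(b,rel(R,G+R[:,2]*(.007-b)))
```

```text
[0.48679008 0.26347557 0.17137369] [-24.2  34.1 -34.5  83.6  40.5  96.8 -56.2] 3.0667
[(array([ 213,   93,   72,  114, 7426], dtype=int32), array([249., 148.])), (array([ 395,  173,   70,   68, 3383], dtype=int32), array([429., 207.])), (array([  82,  191,   86,   54, 3293], dtype=int32), array([126., 219.])), (array([ 430,  236,   56,   39, 1350], dtype=int32), array([455., 253.])), (array([ 95, 250,  47,  60, 771], dtype=int32), array([117., 280.])), (array([362, 250,  48,  60, 758], dtype=int32), array([387., 280.])), (array([ 158,  260,  213,  115, 8880], dtype=int32), array([264., 298.])), (array([ 465,  276,   47,   47, 1000], dtype=int32), array([495., 301.])), (array([152, 286,  29,  90, 478], dtype=int32), array([169., 348.])), (array([179, 340,  92,   9, 651], dtype=int32), array([220., 344.]))]
-1 -1 0 [223. 164.]
-1 -1 0.052 [221. 206.]
-1 1 0 [274. 163.]
-1 1 0.052 [277. 205.]
1 -1 0 [214.  95.]
1 -1 0.052 [209. 139.]
1 1 0 [277.  93.]
1 1 0.052 [281. 137.]
0.13 (array([-0.011, -0.117,  0.004]), array([23.6,  4.4, 32.5]))
0 (array([-0.011, -0.117,  0.004]), array([  8.4,   5.7, 161.6]))
```

View pics/w2.png

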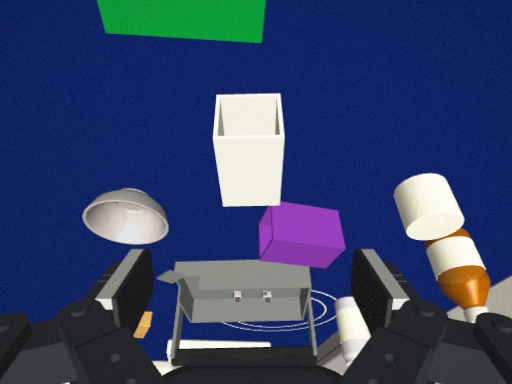

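The opening at (249,118) confirms the mouth faces +y; the jar sits about 2.5 mm further along tool y than I estimated. Approaching.

Call:
step_arm:
  moves:
    - [0, -0.06, 0, 8, 4, 15, 85]
    - [-0.01, -0.117, 0, 16, 8, 30, 85]
    - [-0.01, -0.117, 0, 18, 8, 50, 85]
    - [-0.01, -0.117, 0, 16, 8, 80, 85]
    - [-0.01, -0.117, 0, 14, 8, 110, 85]

```text
clock: 3.53
tcp_pos: [0.501, 0.2152, 0.0709]
tool_rot: [[-0.106, 0.988, 0.109], [0.747, 0.151, -0.648], [-0.657, 0.013, -0.754]]
ft_force: [0.5, -0.5, 0.3]
grip_width: 0.996
grasp_force: 0.0
```

Run:
```python
from h import *
s=monitor.sense();print(s['tcp_pos'],s['joint_positions'].round(1),s['clock'])
d=grab('wrist','w3.png')
R=tilt(down(9.5),-42); m=np.array([-.165,.986,0]); C=np.array([.4995,.1845,.026]);G=C+.008*m+[0,0,.001]
im=d['img'];k=(im.min(2)>115).astype(np.uint8);n,l,st,ce=cv2.connectedComponentsWithStats(k);i=1+np.argmin([abs(ce[j][0]-250)+abs(ce[j][1]-190)+1e4*(st[j,4]<3000) for j in range(1,n)])
c=cv2.findContours((l==i).astype(np.uint8),0,2)[0][0];print(st[i],cv2.approxPolyDP(c,6,True)[:,0].tolist())
for sg in(-1,1):
  for sy in(-1,1):
    print(sg,sy,np.round(proj(d,C+[0,0,.026]+.0425*sg*m+.026*sy*np.array([.986,.165,0]))))
for b in(.13,0): print(b,rel(R,G+R[:,2]*(.007-b)))
```

```text
[0.50101964 0.21522935 0.07088304] [-24.7  41.  -30.7  89.9  47.1  90.6 -61.5] 3.5333
[  170   123   124   156 16613] [[285, 123], [181, 126], [170, 218], [199, 278], [281, 276], [293, 216]]
-1 -1 [200. 278.]
-1 1 [282. 277.]
1 -1 [170. 217.]
1 1 [294. 215.]
0.13 (array([-0.006, -0.01 , -0.019]), array([ 15.8,  -6. , -83. ]))
0 (array([-0.006, -0.01 , -0.019]), array([14.5, -5.2, 47. ]))
```

Call:
step_arm:
  moves:
    - [-0.01, -0.01, -0.02, 14, -5, 20, 85]
    - [-0.01, -0.01, -0.02, 14.5, -5, 47, 85]
    - [-0.01, -0.01, -0.02, 14.5, -5, 47, 85]
    - [-0.01, -0.01, -0.02, 14.5, -5, 47, 85]
  squeeze: 40

```text
clock: 3.92
tcp_pos: [0.4999, 0.1927, 0.0272]
tool_rot: [[-0.123, 0.985, 0.117], [0.735, 0.17, -0.656], [-0.666, 0.005, -0.745]]
ft_force: [-0.1, 0.5, 0.5]
grip_width: 0.998
grasp_force: 0.0
```

Call:
step_arm:
  moves:
    - [0, 0, 0, 0, 0, 0, 40]
    - [0, 0, 0, 0, 0, 0, 40]
    - [0, 0, 0, 0, 0, 0, 40]
    - [0, 0, 0, 0, 0, 0, 40]
    - [0, 0, 0, 0, 0, 0, 40]

```text
clock: 4.33
tcp_pos: [0.5005, 0.1957, 0.0292]
tool_rot: [[-0.124, 0.985, 0.122], [0.738, 0.173, -0.653], [-0.664, 0.009, -0.748]]
ft_force: [-1.4, 2.6, 5.9]
grip_width: 0.61
grasp_force: 42.2
```

Call:
step_arm:
  moves:
    - [0, 0, 0, 0, 0, 0, 40]
    - [0, 0, 0, 0, 0, 0, 40]

```text
clock: 4.5
tcp_pos: [0.5005, 0.1958, 0.0292]
tool_rot: [[-0.124, 0.985, 0.122], [0.738, 0.173, -0.653], [-0.664, 0.009, -0.748]]
ft_force: [-2.0, 2.4, 6.5]
grip_width: 0.605
grasp_force: 42.2
```

Run:
```python
from h import *
s=monitor.sense();print(s['tcp_pos'],s['grip_width'],s['grasp_force'],s['ft_force'],s['joint_positions'].round(1))
R=np.array(s['tool_rot']);print(R.round(3))
print('lift120',rel(R,s['tcp_pos']+[0,0,.12]))
# final: tool = rotate jar +90 about tool y; exact from down(az)
for az in (9.5,): print(rel(tilt(down(az),48),[.5,.2,.2]))
```

```text
[0.50053216 0.19575468 0.02915288] 0.6051107840151381 42.19231144859805 [-1.97104008  2.43879683  6.53211725] [-24.   43.1 -29.8  93.3  49.5  86.4 -63.2]
[[-0.124  0.985  0.122]
 [ 0.738  0.173 -0.653]
 [-0.664  0.009 -0.748]]
lift120 (array([0., 0., 0.]), array([-79.7,   1.1, -89.7]))
(array([0.009, 1.564, 0.01 ]), array([-110.2,    1.7, -130.6]))
```

Call:
step_arm:
  moves:
    - [0, 0, 0, -13, 0, -15, 40]
    - [0, 0, 0, -27, 0, -30, 40]
    - [0, 0, 0, -46, 1, -52, 40]
    - [0, 0, 0, -65, 1, -73, 40]
    - [0, 0, 0, -80, 1, -90, 40]
  squeeze: 60

```text
clock: 4.92
tcp_pos: [0.5005, 0.1952, 0.1505]
tool_rot: [[-0.124, 0.985, 0.121], [0.738, 0.173, -0.653], [-0.664, 0.008, -0.748]]
ft_force: [0.1, -0.3, -1.5]
grip_width: 0.603
grasp_force: 62.8
```

Call:
step_arm:
  moves:
    - [0, 0.09, 0, 0, 0, 0, 40]
    - [0, 0.18, 0, 0, 0, 0, 40]
    - [0, 0.27, 0, 0, 0, 0, 40]
    - [0, 0.36, 0, 0, 0, 0, 40]
    - [0, 0.45, 0, 0, 0, 0, 40]

```text
clock: 5.33
tcp_pos: [0.5006, 0.1955, 0.1493]
tool_rot: [[-0.165, 0.985, 0.056], [0.949, 0.174, -0.264], [-0.269, 0.009, -0.963]]
ft_force: [-0.7, -0.0, -1.7]
grip_width: 0.606
grasp_force: 62.9
```

Call:
step_arm:
  moves:
    - [0, 0.09, 0, 0, 0, 0, 40]
    - [0, 0.18, 0, 0, 0, 0, 40]
    - [0, 0.27, 0, 0, 0, 0, 40]
    - [0, 0.36, 0, 0, 0, 0, 40]
    - [0, 0.45, 0, 0, 0, 0, 40]

```text
clock: 5.75
tcp_pos: [0.5009, 0.1948, 0.1495]
tool_rot: [[-0.172, 0.985, -0.021], [0.969, 0.173, 0.174], [0.175, 0.01, -0.984]]
ft_force: [-0.6, -0.4, -1.7]
grip_width: 0.604
grasp_force: 62.9
```

Call:
step_arm:
  moves:
    - [0, 0.09, 0, 0, 0, 0, 40]
    - [0, 0.18, 0, 0, 0, 0, 40]
    - [0, 0.27, 0, 0, 0, 0, 40]
    - [0, 0.36, 0, 0, 0, 0, 40]
    - [0, 0.45, 0, 0, 0, 0, 40]

```text
clock: 6.17
tcp_pos: [0.5011, 0.1941, 0.1492]
tool_rot: [[-0.145, 0.985, -0.093], [0.798, 0.172, 0.578], [0.585, 0.009, -0.811]]
ft_force: [-0.4, 0.3, -2.3]
grip_width: 0.603
grasp_force: 63.0
```

Run:
```python
from h import *
s=monitor.sense();print(s['tcp_pos'],s['grip_width'],s['grasp_force'],s['ft_force'],s['joint_positions'].round(1),s['clock'])
print(np.array(s['tool_rot']).round(3)); R0=np.array([[-.124,.985,.122],[.738,.173,-.653],[-.664,.009,-.748]]); p0=np.array([.5005,.1958,.0292])
m=np.array([-.165,.986,0]);C=np.array([.4995,.1845,.026]);yj=np.array([.986,.165,0])
q,_,v=np.linalg.svd(R0);R0=q@v
mt=R0.T@m;ct=R0.T@(C-p0);print('jar in tool',ct,mt)
R=np.array(s['tool_rot']);print('jar now: c',s['tcp_pos']+R@ct,'axis',R@mt)
A=Ro.from_rotvec(-np.pi/2*yj*-1).as_matrix();A=A if (A@m)[2]>0 else A.T
Rf=A@R0
for z in(.08,.0435): 
  pf=np.array([.495,.2,z])-Rf@ct;print(z,pf,rel(Rf,pf))
```

```text
[0.50112484 0.19407827 0.14921898] 0.6031632495090453 62.95805560847839 [-0.43212572  0.27637075 -2.31851696] [ 37.3  27.3 -50.2 102.7 -17.6  60.    9.6] 6.1667
[[-0.145  0.985 -0.093]
 [ 0.798  0.172  0.578]
 [ 0.585  0.009 -0.811]]
jar in tool [-0.00608669 -0.00297196  0.00964623] [ 0.74766483  0.00837274 -0.66358737]
jar now: c [0.49818124 0.19428663 0.13780751] axis [-0.03838586  0.21427215  0.9757228 ]
0.08 [0.49833955 0.19731942 0.09098143] (array([-0.01 ,  0.219,  0.013]), array([-31.1,  -2.7,  49.3]))
0.0435 [0.49833955 0.19731942 0.05448143] (array([-0.01 ,  0.219,  0.013]), array([-52.5,  -3.1,  78.9]))
```

Call:
step_arm:
  moves:
    - [0, 0.11, 0.01, 0, 0, 0, 40]
    - [-0.01, 0.219, 0.013, -10, -1, 18, 40]
    - [-0.01, 0.219, 0.013, -25, -2, 40, 40]
    - [-0.01, 0.219, 0.013, -38, -3, 59, 40]
    - [-0.01, 0.219, 0.013, -47, -3, 72, 40]

```text
clock: 6.58
tcp_pos: [0.4967, 0.1967, 0.0599]
tool_rot: [[-0.106, 0.988, -0.114], [0.658, 0.156, 0.737], [0.746, 0.003, -0.666]]
ft_force: [-0.9, 0.3, -1.2]
grip_width: 0.607
grasp_force: 63.0
```

Run:
```python
from h import *
s=monitor.sense();print(s['tcp_pos'],s['ft_force'],s['joint_positions'].round(1))
ct=np.array([-.0061,-.003,.0096]);mt=np.array([.748,.008,-.664])
R=np.array(s['tool_rot']);c=s['tcp_pos']+R@ct;print('jar now: c',c,'axis',R@mt)
d=grab('wrist');sc=grab('scene')
a=cv2.resize(sc['img'][110:200,215:315],(500,450),interpolation=cv2.INTER_CUBIC)
cv2.imwrite('pics/j1.png',a)
print('down 10',rel(R,s['tcp_pos']-np.array([0,0,.01])))
```

```text
[0.49673587 0.19668299 0.05987558] [-0.89158316  0.33538109 -1.17923658] [ 41.   42.6 -49.2 106.1 -21.6  52.2  22.3]
jar now: c [0.49332526 0.19928079 0.04892162] axis [0.00428327 0.00374516 1.00021579]
down 10 (array([-0.002, -0.001, -0.   ]), array([-8.1,  0.5,  6.3]))
```

View pics/j1.png

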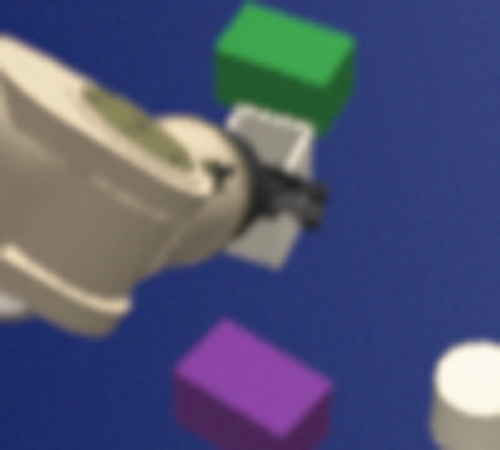

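The jar is upright in the gripper, mouth up at crop (275,135), clear of the green and purple boxes. Lowering.

Call:
step_arm:
  moves:
    - [0, 0, 0, -2, 0, 1.5, 40]
    - [0, 0, 0, -4, 0, 3, 40]
    - [0, 0, 0, -5, 0, 3.8, 40]
    - [0, 0, 0, -5, 0, 3.8, 40]

```text
clock: 7.02
tcp_pos: [0.4979, 0.1971, 0.0565]
tool_rot: [[-0.109, 0.988, -0.112], [0.658, 0.157, 0.737], [0.745, 0.007, -0.667]]
ft_force: [0.1, -0.8, -0.9]
grip_width: 0.608
grasp_force: 63.0
```

Call:
step_arm:
  moves:
    - [0, 0, 0, -0.5, 0, 0.4, 40]
    - [0, 0, 0, -0.5, 0, 0.4, 40]

```text
clock: 7.18
tcp_pos: [0.4978, 0.1971, 0.0557]
tool_rot: [[-0.109, 0.988, -0.113], [0.658, 0.157, 0.737], [0.745, 0.006, -0.667]]
ft_force: [-0.4, -0.7, 0.8]
grip_width: 0.599
grasp_force: 63.0
```

Call:
step_arm:
  moves:
    - [0, 0, 0, -0.8, 0, 0.7, 40]
    - [0, 0, 0, -0.8, 0, 0.7, 40]

```text
clock: 7.35
tcp_pos: [0.4978, 0.1971, 0.0555]
tool_rot: [[-0.109, 0.988, -0.113], [0.657, 0.157, 0.738], [0.746, 0.006, -0.666]]
ft_force: [-2.9, -7.0, 11.6]
grip_width: 0.599
grasp_force: 63.7
```

Call:
step_arm:
  moves:
    - [0, 0, 0, 0, 0, 0, 60]
    - [0, 0, 0, 0, 0, 0, 85]
    - [0, 0, 0, 0, 0, 0, 85]
    - [0, 0, 0, 0, 0, 0, 85]
    - [0, 0, 0, 0, 0, 0, 85]

```text
clock: 7.77
tcp_pos: [0.4974, 0.1972, 0.0541]
tool_rot: [[-0.108, 0.988, -0.114], [0.657, 0.157, 0.737], [0.746, 0.005, -0.666]]
ft_force: [0.9, -0.2, 0.1]
grip_width: 0.994
grasp_force: 0.0
```

Call:
step_arm:
  moves:
    - [0, 0, 0, 0, 0, -8, 85]
    - [0, 0, 0, 0, 0, -20, 85]
    - [0, 0, 0, 0, 0, -45, 85]
    - [0, 0, 0, 0, 0, -80, 85]
    - [0, 0, 0, 0, 0, -115, 85]

```text
clock: 8.18
tcp_pos: [0.5097, 0.1117, 0.1318]
tool_rot: [[-0.108, 0.987, -0.115], [0.657, 0.158, 0.737], [0.746, 0.004, -0.666]]
ft_force: [1.4, 0.2, -1.1]
grip_width: 0.995
grasp_force: 0.0
```

Run:
```python
from h import *
s=monitor.sense();print(s['tcp_pos'],s['joint_positions'].round(1))
print('next',rel(down(-40),[.51,0.02,.27]))
d=grab('wrist','w5.png')
im=d['img'];k=(im.min(2)>115).astype(np.uint8);n,l,st,ce=cv2.connectedComponentsWithStats(k)
for j in range(1,n):
  if st[j,4]>1500: print(st[j],cv2.approxPolyDP(cv2.findContours((l==j).astype(np.uint8),0,2)[0][0],5,True)[:,0].tolist())
m=np.array([-.165,.986,0]);yj=np.array([.986,.165,0]);C=np.array([.4945,.2,0])
for z in(0,.085):
  for a,b in((-1,-1),(-1,1),(1,1),(1,-1)): print(z,a,b,np.round(proj(d,C+.026*a*yj+.026*b*m+[0,0,z])))
```

```text
[0.50972224 0.11166751 0.13178378] [ 48.6  37.6 -49.3 100.2 -21.2  66.4  23. ]
next (array([-0.357, -0.791,  0.806]), array([  42.9,  -13.7, -159.6]))
[ 435   83   76   66 3439] [[481, 83], [462, 86], [436, 117], [439, 132], [454, 144], [485, 144], [510, 111], [505, 95]]
[ 211  132   84  114 8642] [[216, 132], [211, 194], [221, 245], [282, 245], [294, 194], [289, 133]]
[   0  284   88   40 2004] [[87, 294], [64, 284], [42, 285], [9, 299], [0, 315], [23, 312], [30, 323], [55, 318]]
0 -1 -1 [217. 244.]
0 -1 1 [220. 192.]
0 1 1 [276. 191.]
0 1 -1 [278. 244.]
0.085 -1 -1 [206. 194.]
0.085 -1 1 [211. 131.]
0.085 1 1 [283. 131.]
0.085 1 -1 [288. 194.]
```

View pics/w5.png

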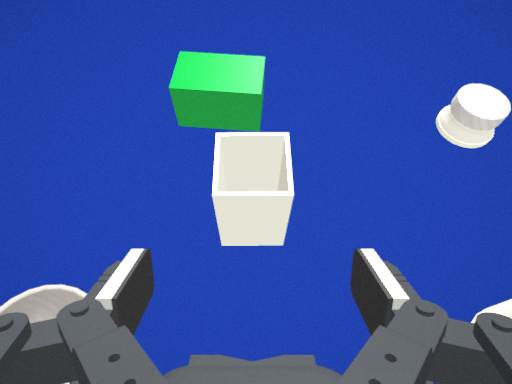

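The jar stands upright with its mouth open at (252,163), centre about (.498,.2005). The green box behind it is untouched. Now to the tote.

Call:
step_arm:
  moves:
    - [0, -0.1, 0, 18, 0, -18, 85]
    - [0, -0.2, 0, 38, 0, -36, 85]
    - [0, -0.3, 0, 58, 0, -54, 85]
    - [0, -0.4, 0, 78, 0, -70, 85]
    - [0, -0.5, 0, 97, 0, -87, 85]

```text
clock: 8.65
tcp_pos: [0.5099, 0.1119, 0.2635]
tool_rot: [[-0.149, 0.988, -0.044], [0.932, 0.155, 0.327], [0.33, 0.007, -0.944]]
ft_force: [1.0, -1.0, -0.7]
grip_width: 1.001
grasp_force: 0.0
```

Run:
```python
from h import *
s=monitor.sense();print(s['tcp_pos'],s['joint_positions'].round(1))
print('next',rel(down(8),[.52,-.02,.28]))
```

```text
[0.50988091 0.11193104 0.26347169] [ 37.6  15.2 -48.9  92.6  -8.1  76.6   0.7]
next (array([ 0.005, -0.336,  0.017]), array([-119. ,  -10.4,  -59.2]))
```

Call:
step_arm:
  moves:
    - [0, -0.09, 0, -30, -3, -15, 85]
    - [0, -0.18, 0, -60, -6, -30, 85]
    - [0, -0.27, 0.01, -90, -8, -45, 85]
    - [0.005, -0.336, 0.017, -119, -10, -59, 85]
    - [0.005, -0.336, 0.017, -119, -10, -59, 85]

```text
clock: 9.07
tcp_pos: [0.5211, -0.0243, 0.278]
tool_rot: [[-0.137, 0.991, -0.001], [0.991, 0.137, -0.001], [-0.001, -0.002, -1.0]]
ft_force: [0.9, -0.6, -0.5]
grip_width: 0.996
grasp_force: 0.0
```

Call:
step_arm:
  moves:
    - [0, 0, 0.12, -20, 0, 0, 85]
    - [0, 0, 0.24, -40, 0, 0, 85]
    - [0, 0, 0.36, -60, 0, 0, 85]
    - [0, 0, 0.48, -80, 0, 0, 85]
    - [0, 0, 0.6, -100, 0, 0, 85]

```text
clock: 9.48
tcp_pos: [0.5345, -0.1193, 0.2761]
tool_rot: [[0.448, 0.894, -0.004], [0.894, -0.448, 0.006], [0.004, -0.006, -1.0]]
ft_force: [0.4, -0.7, 0.1]
grip_width: 0.995
grasp_force: 0.0
```

Call:
step_arm:
  moves:
    - [0, 0, 0.12, 0, 0, 0, 85]
    - [0, 0, 0.24, 0, 0, 0, 85]
    - [0, 0, 0.36, 0, 0, 0, 85]
    - [0, 0, 0.48, 0, 0, 0, 85]
    - [0, 0, 0.6, 0, 0, 0, 85]

```text
clock: 9.9
tcp_pos: [0.5344, -0.1184, 0.276]
tool_rot: [[0.874, 0.485, -0.004], [0.485, -0.874, 0.007], [-0.0, -0.008, -1.0]]
ft_force: [0.1, 0.0, 0.2]
grip_width: 0.996
grasp_force: 0.0
```

Run:
```python
from h import *
s=monitor.sense();print(s['tcp_pos'],s['joint_positions'].round(1),s['clock'])
print('next',rel(down(-79),[.533,-.146,.25]))
d=grab('wrist','w6.png')
```

```text
[ 0.5344431  -0.11838087  0.27604822] [ 35.6  14.4 -31.9  86.5   7.3  81.5 -57.6] 9.9
next (array([-0.007,  0.001,  0.314]), array([-14.7,  23.6,  25.9]))
```

View pics/w6.png

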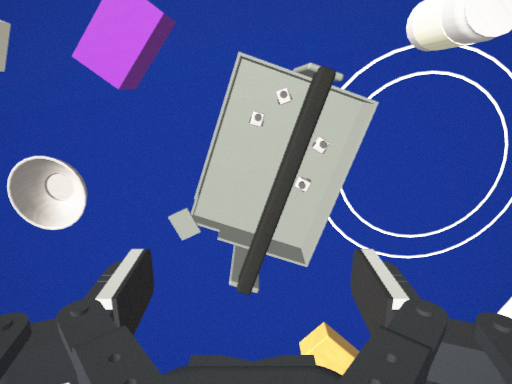

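Wrist view: full handle from (326,70) to (246,290), lip at (184,224), and clamps at (284,96), (258,118), (320,146) and (303,184).

Run:
```python
from h import *
d=grab('wrist');im=d['img'];g=im.max(2).astype(int);sat=g-im.min(2)
m=((g<75)&(sat<30)).astype(np.uint8);n,l,st,ce=cv2.connectedComponentsWithStats(m)
k=l[180,286];c=cv2.findContours((l==k).astype(np.uint8),0,2)[0][0];r=cv2.minAreaRect(c);print(r)
b=cv2.boxPoints(r);P=np.array([plane(d,*p,.128)[:2] for p in b]);print(P.round(4));C=P.mean(0)
e=[np.linalg.norm(P[i]-P[i-1]) for i in range(4)];print(np.round(e,4))
i=int(np.argmax(e));x=P[i]-P[i-1];x=x*np.sign(x[0]);x/=np.linalg.norm(x);az=np.degrees(np.arctan2(x[1],x[0]));y=np.array([-x[1],x[0]]);print('C',C,'az',az)
for p in((284,96),(258,118),(320,146),(303,184)): q=plane(d,*p,.02)[:2]-C;print('clamp',1000*q@x,1000*q@y)
q=plane(d,184,224,.025)[:2]-C;print('lip',1000*q@x,1000*q@y,'(expect about -108,83)')
print('pre',rel(down(az-90),[*C,.25]),'down',rel(down(az-90),[*C,.114]))
```

```text
((285.2147216796875, 179.89822387695312), (20.715944290161133, 240.8814239501953), 19.635583877563477)
[[ 0.4321 -0.1552]
 [ 0.6374 -0.1173]
 [ 0.6402 -0.133 ]
 [ 0.4343 -0.1747]]
[0.0196 0.2087 0.0159 0.2101]
C [ 0.53599967 -0.14501944] az 11.455275464853665
clamp 73.75936049665232 12.818505576105977
clamp 43.098183921682214 32.81548370411743
clamp 33.82696918802216 -43.448864347322974
clamp -14.073018873180057 -40.04002907205292
lip -102.05201961127881 80.82279349843957 (expect about -108,83)
pre (array([-0.007,  0.001,  0.31 ]), array([-11.7,  24.2,  25.9])) down (array([-0.007,  0.001,  0.31 ]), array([-11.6,  25.1, 161.9]))
```

Call:
step_arm:
  moves:
    - [0, 0, 0.1, -4, 8, 20, 85]
    - [0, 0, 0.2, -8, 16, 40, 85]
    - [-0.007, 0, 0.31, -13, 25, 60, 85]
    - [-0.007, 0, 0.31, -13, 25, 90, 85]
    - [-0.007, 0, 0.31, -13, 25, 110, 85]

```text
clock: 10.42
tcp_pos: [0.5342, -0.1468, 0.1637]
tool_rot: [[0.979, 0.204, -0.003], [0.204, -0.979, -0.001], [-0.003, -0.0, -1.0]]
ft_force: [-1.4, 0.9, -0.8]
grip_width: 0.994
grasp_force: 0.0
```

Run:
```python
from h import *
s=monitor.sense();print(s['tcp_pos'])
print(rel(down(-78.6),[.534,-.1455,.113]))
d=grab('wrist','w7.png');im=d['img'];g=im.max(2).astype(int);sat=g-im.min(2)
m=((g<75)&(sat<30)).astype(np.uint8)
for v in(120,150,180,210,240): 
  xs=np.where(m[v,200:320])[0]+200; print(v,xs.min() if len(xs) else 0,xs.max() if len(xs) else 0)
# expected tool plane centre y=0
R=np.array(s['tool_rot'])
for a in(-.05,0,.03): print(np.round(proj(d,s['tcp_pos']+R@[a,0,0]+np.array([0,0,.128-s['tcp_pos'][2]]))))
```

```text
[ 0.53422235 -0.14683263  0.16373106]
(array([-0.   ,  0.003,  0.006]), array([ 0.2, -1.3, 50.7]))
120 242 267
150 243 266
180 239 264
210 241 263
240 241 262
[252. 317.]
[252. 236.]
[252. 181.]
```

Call:
step_arm:
  moves:
    - [0, 0, 0, 0, 0, 25, 85]
    - [0, 0, 0, 0, 0, 45, 85]
    - [0, 0, 0, 0, 0, 51, 85]
    - [0, 0, 0, 0, 0, 51, 85]
    - [0, 0, 0, 0, 0, 51, 30]
  squeeze: 60

```text
clock: 10.88
tcp_pos: [0.5356, -0.1464, 0.1161]
tool_rot: [[0.979, 0.203, -0.0], [0.203, -0.979, -0.001], [-0.0, 0.001, -1.0]]
ft_force: [0.8, -0.0, 0.1]
grip_width: 0.877
grasp_force: 0.0
```

Call:
step_arm:
  moves:
    - [0, 0, 0, 0, 0, 0, 0]
    - [0, 0, 0, 0, 0, 0, 0]
    - [0, 0, 0, 0, 0, 0, 0]
    - [0, 0, 0, 0, 0, 0, 0]
    - [0, 0, 0, 0, 0, 0, 0]

```text
clock: 11.3
tcp_pos: [0.5354, -0.1463, 0.1155]
tool_rot: [[0.98, 0.201, -0.0], [0.201, -0.98, -0.001], [-0.001, 0.001, -1.0]]
ft_force: [0.1, -1.4, -1.4]
grip_width: 0.154
grasp_force: 62.0
```

Call:
step_arm:
  moves:
    - [0, 0, 0, 0, 0, 0, 0]
    - [0, 0, 0, 0, 0, 0, 0]
    - [0, 0, 0, 0, 0, 0, 0]
    - [0, 0, 0, 0, 0, 0, 0]
  squeeze: 115

```text
clock: 11.63
tcp_pos: [0.5355, -0.1463, 0.1156]
tool_rot: [[0.98, 0.201, -0.0], [0.201, -0.98, -0.001], [-0.0, 0.001, -1.0]]
ft_force: [-0.9, 1.7, 5.3]
grip_width: 0.141
grasp_force: 112.9
```

Call:
step_arm:
  moves:
    - [0, 0, 0, 0, 0, -6, 0]
    - [0, 0, 0, 0, 0, -16, 0]
    - [0, 0, 0, 0, 0, -34, 0]
    - [0, 0, 0, 0, 0, -58, 0]
    - [0, 0, 0, 0, 0, -84, 0]

```text
clock: 12.05
tcp_pos: [0.534, -0.1463, 0.1989]
tool_rot: [[0.98, 0.201, -0.004], [0.201, -0.98, -0.0], [-0.004, -0.001, -1.0]]
ft_force: [0.3, 0.3, -5.2]
grip_width: 0.142
grasp_force: 112.4
```

Call:
step_arm:
  moves:
    - [0, 0, 0, 0, 0, -26, 0]
    - [0, 0, 0, 0, 0, -52, 0]
    - [0, 0, 0, 0, 0, -78, 0]
    - [0, 0, 0, 0, 0, -100, 0]
    - [0, 0, 0, 0, 0, -110, 0]

```text
clock: 12.47
tcp_pos: [0.5359, -0.1463, 0.3125]
tool_rot: [[0.98, 0.201, 0.003], [0.201, -0.98, -0.002], [0.002, 0.003, -1.0]]
ft_force: [0.8, 0.1, -4.5]
grip_width: 0.137
grasp_force: 112.4
```

Run:
```python
from h import *
s=monitor.sense();print(s['tcp_pos'],s['joint_positions'].round(1),s['ft_force'],s['torque'],s['clock'])
```

```text
[ 0.53586539 -0.1462539   0.3125164 ] [ 35.2  14.  -28.7  82.    6.8  85.6 -71.7] [ 0.77009876  0.13510431 -4.46863173] [ 0.00298525 -0.1103707   0.06361089] 12.4667
```

Call:
step_arm:
  moves:
    - [0, 0.04, 0, 0, 0, 0, 0]
    - [0, 0.08, 0, 0, 0, 0, 0]
    - [0, 0.12, 0, 0, 0, 0, 0]
    - [0, 0.16, 0, 0, 0, 0, 0]
    - [0, 0.2, 0, 0, 0, 0, 0]

```text
clock: 12.88
tcp_pos: [0.5345, -0.1462, 0.3079]
tool_rot: [[0.96, 0.201, 0.193], [0.197, -0.98, 0.04], [0.197, 0.0, -0.98]]
ft_force: [-0.1, -0.0, -5.0]
grip_width: 0.138
grasp_force: 112.4
```

Call:
step_arm:
  moves:
    - [0, 0.03, 0, 0, 0, 0, 0]
    - [0, 0.06, 0, 0, 0, 0, 0]
    - [0, 0.09, 0, 0, 0, 0, 0]
    - [0, 0.12, 0, 0, 0, 0, 0]
    - [0, 0.15, 0, 0, 0, 0, 0]

```text
clock: 13.3
tcp_pos: [0.5343, -0.146, 0.3077]
tool_rot: [[0.921, 0.201, 0.334], [0.189, -0.98, 0.069], [0.341, -0.0, -0.94]]
ft_force: [1.0, 0.4, -6.3]
grip_width: 0.139
grasp_force: 112.5
```

Call:
step_arm:
  moves:
    - [0, 0.01, 0, 0, 0, 0, 0]
    - [0, 0.02, 0, 0, 0, 0, 0]
    - [0, 0.03, 0, 0, 0, 0, 0]
    - [0, 0.04, 0, 0, 0, 0, 0]
    - [0, 0.05, 0, 0, 0, 0, 0]

```text
clock: 13.72
tcp_pos: [0.5354, -0.146, 0.3088]
tool_rot: [[0.902, 0.201, 0.381], [0.186, -0.979, 0.078], [0.389, 0.001, -0.921]]
ft_force: [0.2, 0.1, -5.4]
grip_width: 0.142
grasp_force: 112.5
```

Call:
step_arm:
  moves:
    - [0, 0, 0, 0, 0, 0, 0]
    - [0, 0, 0, 0, 0, 0, 0]
    - [0, 0.03, 0, 0, 0, 0, 0]
    - [0, 0.06, 0, 0, 0, 0, 0]
    - [0, 0.09, 0, 0, 0, 0, 0]

```text
clock: 14.13
tcp_pos: [0.5356, -0.146, 0.3091]
tool_rot: [[0.864, 0.202, 0.461], [0.178, -0.979, 0.094], [0.471, 0.001, -0.882]]
ft_force: [0.1, -0.0, -5.8]
grip_width: 0.142
grasp_force: 112.6
```

Call:
step_arm:
  moves:
    - [0, 0.03, 0, 0, 0, 0, 0]
    - [0, 0.06, 0, 0, 0, 0, 0]
    - [0, 0.06, 0, 0, 0, 0, 0]
    - [0, 0.06, 0, 0, 0, 0, 0]
    - [0, 0.06, 0, 0, 0, 0, 0]

```text
clock: 14.55
tcp_pos: [0.5355, -0.146, 0.3091]
tool_rot: [[0.836, 0.201, 0.51], [0.173, -0.98, 0.104], [0.521, 0.001, -0.854]]
ft_force: [0.7, -0.6, -5.1]
grip_width: 0.142
grasp_force: 112.5
```

Run:
```python
from h import *
s=monitor.sense();print(s['tcp_pos'],s['joint_positions'].round(1),s['ft_force'],s['torque'],s['clock'])
d=grab('wrist');t=grab('top')
a=d['img'];b=cv2.resize(t['img'][120:310,210:400],(384,384),interpolation=cv2.INTER_CUBIC)
cv2.imwrite('pics/t1.png',cv2.resize(np.hstack([a,b]),(796,341)))
```

```text
[ 0.53547376 -0.1460411   0.30913077] [ 47.7  -5.5 -23.4 107.8 -25.   53.4 -43.6] [ 0.7325244 -0.5797798 -5.0892128] [-0.2813625   1.32439718 -0.01098762] 14.55
```

View pics/t1.png

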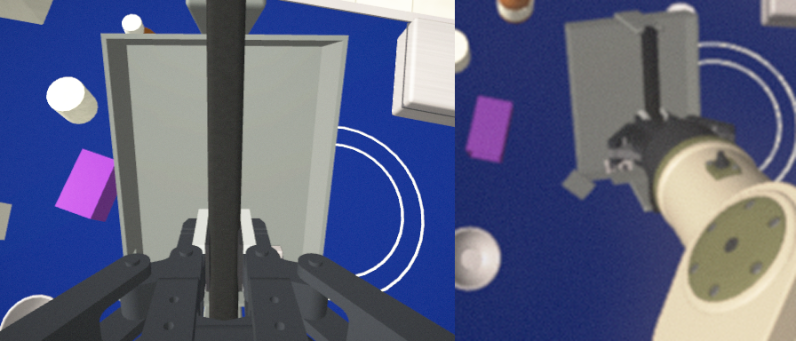

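The tilted tote is firmly held. The far part of its floor is empty, and one clamp is just visible at (277,250) by the −x end. Next comes the roll towards +y, keeping only a little −x slope.

```bash
cat >> h.py <<'E'
def tote(b,a,az=-78.6): 
    "tool pose with the tote's slope down +y b deg, down -x a deg"
    return down(az)@Ro.from_rotvec(np.radians([-b,a,0])).as_matrix()
E
python3 - <<'E'
from h import *
seq=[(16,22),(27,10),(34,8)]
R=np.array(monitor.sense()['tool_rot'])
for b,a in seq:
    Rn=tote(b,a);print((b,a),Ro.from_matrix(R.T@Rn).as_rotvec().round(3));R=Rn
E
```

```text
(16, 22) [-0.268 -0.162 -0.071]
(27, 10) [-0.186 -0.201 -0.065]
(34, 8) [-0.121 -0.032 -0.018]
```

Call:
step_arm:
  moves:
    - [-0.054, -0.032, -0.014, 0, 0, 0, 0]
    - [-0.108, -0.065, -0.028, 0, 0, 0, 0]
    - [-0.162, -0.097, -0.042, 0, 0, 0, 0]
    - [-0.215, -0.13, -0.056, 0, 0, 0, 0]
    - [-0.268, -0.162, -0.071, 0, 0, 0, 0]

```text
clock: 15.07
tcp_pos: [0.5359, -0.1458, 0.3098]
tool_rot: [[0.899, 0.137, 0.416], [0.234, -0.953, -0.193], [0.369, 0.271, -0.889]]
ft_force: [-0.1, -0.4, -6.1]
grip_width: 0.144
grasp_force: 112.5
```

Call:
step_arm:
  moves:
    - [-0.037, -0.04, -0.013, 0, 0, 0, 0]
    - [-0.074, -0.08, -0.026, 0, 0, 0, 0]
    - [-0.111, -0.12, -0.039, 0, 0, 0, 0]
    - [-0.148, -0.16, -0.052, 0, 0, 0, 0]
    - [-0.186, -0.201, -0.065, 0, 0, 0, 0]

```text
clock: 15.48
tcp_pos: [0.5361, -0.1458, 0.3098]
tool_rot: [[0.958, 0.134, 0.253], [0.232, -0.882, -0.411], [0.168, 0.453, -0.876]]
ft_force: [-0.6, 0.2, -6.3]
grip_width: 0.142
grasp_force: 112.6
```

Call:
step_arm:
  moves:
    - [-0.024, -0.006, -0.004, 0, 0, 0, 0]
    - [-0.048, -0.012, -0.008, 0, 0, 0, 0]
    - [-0.073, -0.019, -0.012, 0, 0, 0, 0]
    - [-0.097, -0.025, -0.015, 0, 0, 0, 0]
    - [-0.121, -0.032, -0.018, 0, 0, 0, 0]

```text
clock: 15.9
tcp_pos: [0.5361, -0.1454, 0.3091]
tool_rot: [[0.963, 0.123, 0.239], [0.233, -0.822, -0.519], [0.133, 0.556, -0.82]]
ft_force: [-0.7, -0.5, -5.6]
grip_width: 0.14
grasp_force: 112.8
```

Call:
step_arm:
  moves:
    - [0, 0, 0, 0, 0, 0, 0]
    - [0, 0, 0, 0, 0, 0, 0]
    - [0, 0, 0, 0, 0, 0, 0]
    - [0, 0, 0, 0, 0, 0, 0]
    - [0, 0, 0, 0, 0, 0, 0]

```text
clock: 16.32
tcp_pos: [0.5354, -0.1466, 0.3092]
tool_rot: [[0.964, 0.123, 0.238], [0.233, -0.822, -0.52], [0.132, 0.556, -0.82]]
ft_force: [0.5, 0.1, -6.4]
grip_width: 0.141
grasp_force: 112.8
```

```bash
cat > seg.py <<'E'
from h import *
def bolts(d,lo=150):
    im=d['img'];g=im.max(2).astype(int);sat=g-im.min(2)
    m=((g>lo)&(sat<45)).astype(np.uint8);n,l,st,ce=cv2.connectedComponentsWithStats(m)
    return [(ce[k].round(),st[k,2:5]) for k in range(1,n) if 8<st[k,4]<1500]
def P(s,p): # tote point (mm from handle middle) -> world
    R=np.array(s['tool_rot']);return s['tcp_pos']+R@(np.array([p[0],-p[1],-p[2]-1.5])/1000)
E
python3 - <<'E'
from seg import *
s=monitor.sense();print(s['tcp_pos'],s['joint_positions'].round(1),s['clock'])
for n in('top','scene','wrist'):
    d=grab(n,'z_'+n+'.png')
    print(n,'corner',np.round(proj(d,P(s,(-97,72,-106)))),'lip',np.round(proj(d,P(s,(-112,87,-92)))), '-y corner',np.round(proj(d,P(s,(-97,-72,-106)))))
    if n!='wrist':
      c=np.array(proj(d,P(s,(-97,72,-106))));print([b for b in bolts(d,120) if np.hypot(*(b[0]-c))<60])
E
```

```text
[ 0.53535854 -0.14658913  0.30919721] [ 37.8   3.4 -47.2 101.9  38.7  70.  -99.7] 16.3167
top corner [316. 233.] lip [309. 241.] -y corner [380. 225.]
[(array([290., 186.]), array([ 32,  56, 408], dtype=int32)), (array([290., 183.]), array([ 5,  6, 11], dtype=int32)), (array([275., 190.]), array([13,  9, 30], dtype=int32)), (array([314., 225.]), array([ 22,  52, 511], dtype=int32)), (array([267., 211.]), array([ 2,  9, 10], dtype=int32)), (array([304., 214.]), array([ 4, 13, 25], dtype=int32)), (array([334., 239.]), array([ 4,  3, 11], dtype=int32))]
scene corner [188. 194.] lip [186. 187.] -y corner [161. 210.]
[(array([227., 158.]), array([ 7, 12, 30], dtype=int32)), (array([218., 161.]), array([ 4,  4, 11], dtype=int32)), (array([188., 187.]), array([11,  4, 32], dtype=int32)), (array([210., 203.]), array([ 62,  17, 360], dtype=int32))]
wrist corner [162. 310.] lip [140. 338.] -y corner [342. 310.]
```

Run:
```python
from h import *
R=np.array(monitor.sense()['tool_rot'])
for b,a in [(39,5),(28,18),(14,30),(6,34),(22,24),(36,8)]:
    Rn=tote(b,a);print((b,a),Ro.from_matrix(R.T@Rn).as_rotvec().round(3));R=Rn
```

```text
(39, 5) [-0.087 -0.047 -0.023]
(28, 18) [0.186 0.21  0.083]
(14, 30) [0.232 0.199 0.087]
(6, 34) [0.131 0.067 0.044]
(22, 24) [-0.264 -0.167 -0.09 ]
(36, 8) [-0.235 -0.262 -0.102]
```

Call:
step_arm:
  moves:
    - [-0.04, -0.02, -0.01, 0, 0, 0, 0]
    - [-0.087, -0.047, -0.023, 0, 0, 0, 0]
    - [-0.087, -0.047, -0.023, 0, 0, 0, 0]
    - [-0.087, -0.047, -0.023, 0, 0, 0, 0]
    - [-0.087, -0.047, -0.023, 0, 0, 0, 0]

```text
clock: 16.88
tcp_pos: [0.5355, -0.1461, 0.3089]
tool_rot: [[0.971, 0.127, 0.204], [0.226, -0.768, -0.599], [0.081, 0.627, -0.775]]
ft_force: [0.1, -1.6, -5.4]
grip_width: 0.138
grasp_force: 112.8
```

Call:
step_arm:
  moves:
    - [0, 0, 0, 0, 0, 0, 0]
    - [0.046, 0.052, 0.02, 0, 0, 0, 0]
    - [0.093, 0.105, 0.041, 0, 0, 0, 0]
    - [0.14, 0.157, 0.062, 0, 0, 0, 0]
    - [0.186, 0.21, 0.083, 0, 0, 0, 0]

```text
clock: 17.3
tcp_pos: [0.5354, -0.1467, 0.3101]
tool_rot: [[0.917, 0.101, 0.385], [0.262, -0.881, -0.393], [0.3, 0.461, -0.835]]
ft_force: [-0.6, -0.1, -8.2]
grip_width: 0.14
grasp_force: 112.7
```

Call:
step_arm:
  moves:
    - [0.046, 0.04, 0.017, 0, 0, 0, 0]
    - [0.092, 0.08, 0.035, 0, 0, 0, 0]
    - [0.139, 0.12, 0.052, 0, 0, 0, 0]
    - [0.186, 0.16, 0.07, 0, 0, 0, 0]
    - [0.232, 0.199, 0.087, 0, 0, 0, 0]

```text
clock: 17.72
tcp_pos: [0.5347, -0.1473, 0.31]
tool_rot: [[0.836, 0.131, 0.533], [0.233, -0.964, -0.129], [0.497, 0.232, -0.836]]
ft_force: [-1.0, 0.7, -5.3]
grip_width: 0.142
grasp_force: 112.8
```

Call:
step_arm:
  moves:
    - [0.065, 0.033, 0.022, 0, 0, 0, 0]
    - [0.131, 0.067, 0.044, 0, 0, 0, 0]
    - [0.131, 0.067, 0.044, 0, 0, 0, 0]
    - [0.131, 0.067, 0.044, 0, 0, 0, 0]
    - [0.131, 0.067, 0.044, 0, 0, 0, 0]

```text
clock: 18.13
tcp_pos: [0.5351, -0.146, 0.3089]
tool_rot: [[0.808, 0.168, 0.565], [0.196, -0.98, 0.011], [0.556, 0.102, -0.825]]
ft_force: [-0.2, 1.1, -4.9]
grip_width: 0.139
grasp_force: 113.0
```

Call:
step_arm:
  moves:
    - [-0.053, -0.033, -0.018, 0, 0, 0, 0]
    - [-0.106, -0.067, -0.036, 0, 0, 0, 0]
    - [-0.158, -0.1, -0.054, 0, 0, 0, 0]
    - [-0.211, -0.134, -0.072, 0, 0, 0, 0]
    - [-0.264, -0.167, -0.09, 0, 0, 0, 0]

```text
clock: 18.55
tcp_pos: [0.5362, -0.1448, 0.3103]
tool_rot: [[0.88, 0.108, 0.462], [0.262, -0.922, -0.283], [0.396, 0.371, -0.84]]
ft_force: [-0.1, -0.1, -6.7]
grip_width: 0.139
grasp_force: 112.8
```

Call:
step_arm:
  moves:
    - [-0.047, -0.052, -0.02, 0, 0, 0, 0]
    - [-0.094, -0.105, -0.041, 0, 0, 0, 0]
    - [-0.141, -0.157, -0.061, 0, 0, 0, 0]
    - [-0.188, -0.21, -0.082, 0, 0, 0, 0]
    - [-0.235, -0.262, -0.102, 0, 0, 0, 0]

```text
clock: 18.97
tcp_pos: [0.5369, -0.1447, 0.3113]
tool_rot: [[0.962, 0.117, 0.248], [0.239, -0.798, -0.553], [0.133, 0.591, -0.795]]
ft_force: [-0.5, 0.2, -6.2]
grip_width: 0.14
grasp_force: 112.8
```

Call:
step_arm:
  moves:
    - [0, 0, 0, 0, 0, 0, 0]
    - [0, 0, 0, 0, 0, 0, 0]
    - [0, 0, 0, 0, 0, 0, 0]
    - [0, 0, 0, 0, 0, 0, 0]
    - [0, 0, 0, 0, 0, 0, 0]

```text
clock: 19.38
tcp_pos: [0.5351, -0.1469, 0.3097]
tool_rot: [[0.963, 0.117, 0.244], [0.237, -0.801, -0.55], [0.131, 0.587, -0.799]]
ft_force: [-0.5, -0.2, -5.2]
grip_width: 0.142
grasp_force: 112.7
```

Run:
```python
from seg import *
s=monitor.sense();print(s['tcp_pos'],s['joint_positions'].round(1),s['clock'])
R=np.array(s['tool_rot'])
# final tote pose: slopes 23,23, lip over jar mouth (.498,.2005)
for b,a,az in((22,24,-78.6),(22,24,-60),(22,24,-95)):
    Rf=tote(b,a,az);off=Rf@(np.array([-112,-87,92-1.5])/1000);corner=Rf@(np.array([-100,-75,117-1.5])/1000)
    p=np.array([.498,.2005,.112])-off
    print(az,'TCP',p.round(3),'outer floor corner',(p+corner).round(3),'tilt',np.degrees(np.arccos(-Rf[2,2])).round(1))
```

```text
[ 0.5350823  -0.14690984  0.30971025] [  39.1    3.8  -49.9  102.7   41.6   70.6 -102.1] 19.3833
-78.6 TCP [0.564 0.174 0.264] outer floor corner [0.521 0.186 0.1  ] tilt 32.6
-60 TCP [0.569 0.197 0.264] outer floor corner [0.525 0.194 0.1  ] tilt 32.6
-95 TCP [0.554 0.156 0.264] outer floor corner [0.516 0.18  0.1  ] tilt 32.6
```

Call:
step_arm:
  moves:
    - [0.047, 0.052, 0.02, 0, 0, 0, 0]
    - [0.094, 0.105, 0.041, 0, 0, 0, 0]
    - [0.141, 0.157, 0.061, 0, 0, 0, 0]
    - [0.188, 0.21, 0.082, 0, 0, 0, 0]
    - [0.235, 0.262, 0.102, 0, 0, 0, 0]

```text
clock: 19.8
tcp_pos: [0.535, -0.1472, 0.3105]
tool_rot: [[0.879, 0.105, 0.464], [0.258, -0.925, -0.279], [0.4, 0.366, -0.84]]
ft_force: [0.2, 0.7, -6.0]
grip_width: 0.141
grasp_force: 112.8
```

Run:
```python
from seg import *
s=monitor.sense();print(s['tcp_pos'],s['joint_positions'].round(1))
print(rel(tote(22,24),[.564,.174,.31]))
ims=[]
for n in('top','scene'):
    d=grab(n);c=np.array(proj(d,P(s,(-97,72,-106))));print(n,c.round(),np.round(proj(d,P(s,(-112,87,-92)))))
    x,y=int(c[0]),int(c[1]);ims.append(cv2.resize(d['img'][y-45:y+45,x-45:x+45],(400,400),interpolation=cv2.INTER_CUBIC))
    im=d['img'];np.save('f_%s.npy'%n,im)
cv2.imwrite('pics/mos.png',np.hstack(ims))
```

```text
[ 0.5349553  -0.14719689  0.31050075] [ 46.3  -9.7 -37.8 110.5   9.1  47.2 -75.7]
(array([ 0.003, -0.004, -0.   ]), array([ 108.3, -294.2,  -75.8]))
top [303. 219.] [297. 228.]
scene [205. 195.] [201. 188.]
```

Call:
step_arm:
  moves:
    - [0, 0, 0, 3, -9, -2, 0]
    - [0, 0, 0, 9, -25, -6, 0]
    - [0, 0, 0, 18, -49, -13, 0]
    - [0, 0, 0, 27, -73, -19, 0]
    - [0, 0, 0, 36, -98, -25, 0]

```text
clock: 20.32
tcp_pos: [0.5449, -0.0383, 0.3092]
tool_rot: [[0.881, 0.107, 0.461], [0.259, -0.924, -0.282], [0.395, 0.368, -0.842]]
ft_force: [0.1, 0.2, -4.9]
grip_width: 0.138
grasp_force: 112.8
```

Call:
step_arm:
  moves:
    - [0, 0, 0, 7, -20, -5, 0]
    - [0, 0, 0, 14, -39, -10, 0]
    - [0, 0, 0, 21, -59, -15, 0]
    - [0, 0, 0, 29, -78, -20, 0]
    - [0, 0, 0, 36, -98, -25, 0]

```text
clock: 20.73
tcp_pos: [0.555, 0.0687, 0.3096]
tool_rot: [[0.88, 0.106, 0.463], [0.259, -0.924, -0.282], [0.398, 0.368, -0.84]]
ft_force: [-0.6, -0.1, -6.6]
grip_width: 0.14
grasp_force: 112.8
```

Call:
step_arm:
  moves:
    - [0, 0, 0, 9, -25, -6, 0]
    - [0, 0, 0, 18, -49, -13, 0]
    - [0, 0, 0, 26, -71, -19, 0]
    - [0, 0, 0, 33, -89, -23, 0]
    - [0, 0, 0, 36, -98, -26, 0]

```text
clock: 21.15
tcp_pos: [0.5644, 0.1782, 0.3095]
tool_rot: [[0.879, 0.108, 0.464], [0.26, -0.925, -0.277], [0.4, 0.364, -0.841]]
ft_force: [-0.6, -0.4, -4.6]
grip_width: 0.144
grasp_force: 113.0
```

Run:
```python
from seg import *
s=monitor.sense();print(s['tcp_pos'],s['joint_positions'].round(1),s['clock'])
print(rel(tote(22,24),[.564,.174,.27]))
for n in('top','scene','wrist'):
    d=grab(n,'y_%s.png'%n);print(n,'corner',np.round(proj(d,P(s,(-97,72,-106)))),'lip',np.round(proj(d,P(s,(-112,87,-92)))),'jar mouth',np.round(proj(d,[.498,.2005,.085])))
    im=d['img'];g=im.max(2).astype(int);sat=g-im.min(2);gy=((sat<30)&(g>70)&(g<215)).astype(np.uint8)
print('lip world',P(s,(-112,87,-92)))
```

```text
[0.56443992 0.17819887 0.30945325] [  22.    14.4  -69.    96.3   47.1   75.1 -135.4] 21.15
(array([-0.   , -0.004,  0.001]), array([-17.2, -10.5,  34.2]))
top corner [167. 197.] lip [160. 206.] jar mouth [169. 211.]
scene corner [272. 128.] lip [269. 122.] jar mouth [268. 139.]
wrist corner [162. 310.] lip [139. 338.] jar mouth [139. 318.]
lip world [0.49858551 0.20456392 0.15690381]
```

Run:
```python
import cv2,numpy as np
T={'top':[('z',(316,233)),('f',(303,219)),('y',(167,197))],'scene':[('z',(188,194)),('f',(205,195)),('y',(272,128))]}
rows=[]
for n in T:
    r=[]
    for k,(x,y) in T[n]:
        im=np.load('f_%s.npy'%n) if k=='f' else cv2.imread('pics/%s_%s.png'%(k,n))
        r.append(cv2.resize(im[y-36:y+38,x-33:x+33],(266,298),interpolation=cv2.INTER_CUBIC))
    rows.append(np.hstack(r))
cv2.imwrite('pics/fin.png',np.vstack(rows))
```

```text
(no output)
```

View pics/fin.png

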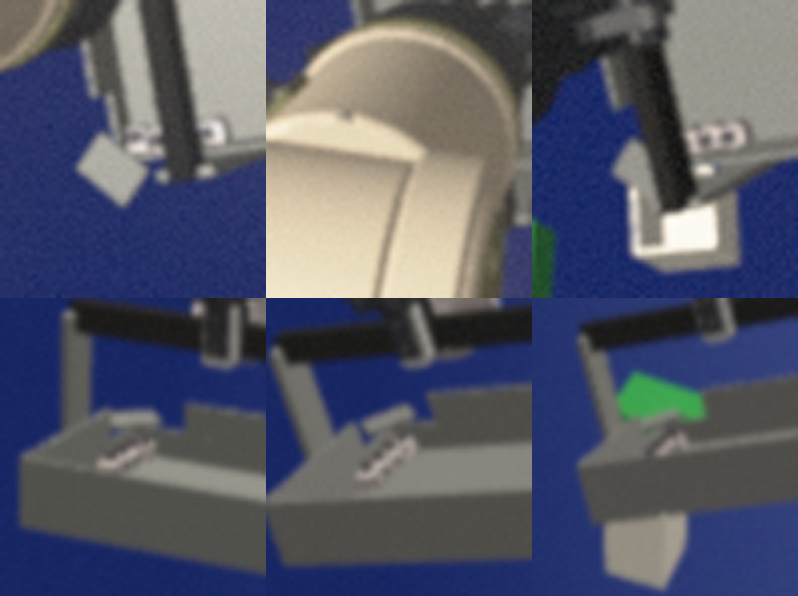

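The four clamps lie in a tight row along the short wall at the lip corner (lower tiles, around (385,460)), and the lip is right by the jar mouth in the top-right tile. I'll measure how far the row extends.

Run:
```python
from seg import *
d=grab('top');s=monitor.sense()
def tc(R,p0,u,v,zt):
    o,r=ray(d,u,v); o=R.T@(o-p0)*1000;r=R.T@r
    zz=-zt-1.5; k=(zz-o[2])/r[2];q=o+k*r;return np.round([q[0],-q[1]],1)
R=np.array(s['tool_rot']);p=s['tcp_pos']
for u,v in((700,135),(738,132),(748,132)): print('y',tc(R,p,167-33+(u-532)/4.03,197-36+v/4.03,-102))
Rz=np.array([[.964,.123,.238],[.233,-.822,-.52],[.132,.556,-.82]]);pz=np.array([.5354,-.1466,.3092])
for u,v in((128,140),(150,140),(205,130),(228,130)): print('z',tc(Rz,pz,316-33+u/4.03,233-36+v/4.03,-102))
print('lip seen',tc(R,p,167-33+(630-532)/4.03,197-36+165/4.03,-92))
# scene f
d=grab('scene');pf=np.array([.535,-.1472,.3105]);Rf=np.array([[.879,.105,.464],[.258,-.925,-.279],[.4,.366,-.84]])
for u,v in((360,475),(375,465),(390,458),(412,440)): print('f',tc(Rf,pf,205-33+(u-266)/4.03,195-36+(v-298)/4.03,-98))
for u,v in((360,425),(412,408)): print('lipf',tc(Rf,pf,205-33+(u-266)/4.03,195-36+(v-298)/4.03,-92))
```

```text
y [-91.   48.3]
y [-92.2  23. ]
y [-93.   16.6]
z [-93.1  72.7]
z [-94.7  59.5]
z [-93.3  26.6]
z [-95.   13.6]
lip seen [-101.3   93.4]
f [-86.2   7.2]
f [-82.5  21. ]
f [-75.9  30.2]
f [-73.3  56.3]
lipf [-124.8   74.6]
lipf [-94.1  96.6]
```

The row spans y ≈ 73 to 14 mm: four touching clamps filling it right up to the corner. Lowering the lip over the mouth.

Call:
step_arm:
  moves:
    - [0, 0, 0, -3, -2, 6, 0]
    - [0, 0, 0, -7, -5, 14, 0]
    - [0, 0, 0, -12, -8, 24, 0]
    - [0, 0, 0, -17, -11, 33, 0]
    - [0, 0, 0, -19, -12.5, 38, 0]

```text
clock: 21.82
tcp_pos: [0.5625, 0.1694, 0.2619]
tool_rot: [[0.882, 0.108, 0.458], [0.258, -0.924, -0.281], [0.393, 0.366, -0.843]]
ft_force: [-0.7, -0.5, -5.6]
grip_width: 0.14
grasp_force: 112.8
```

Call:
step_arm:
  moves:
    - [0, 0, 0, -0.5, 0, 1, 0]
    - [0, 0, 0, -0.5, 0, 1, 0]
    - [0, 0, 0, -0.5, 0, 1, 0]
    - [0, 0, 0, -0.5, 0, 1, 0]
    - [0, 0, 0, -0.5, 0, 1, 0]

```text
clock: 22.23
tcp_pos: [0.5634, 0.1707, 0.264]
tool_rot: [[0.881, 0.108, 0.461], [0.259, -0.925, -0.278], [0.397, 0.365, -0.842]]
ft_force: [-0.3, 0.1, -5.6]
grip_width: 0.14
grasp_force: 112.7
```

Run:
```python
from seg import *
s=monitor.sense();print(s['tcp_pos'],s['joint_positions'].round(1),s['ft_force'],s['clock'])
print('lip',P(s,(-112,87,-92)),'under',P(s,(-100,75,-117)))
R=np.array(s['tool_rot']);p=s['tcp_pos']
d=grab('top','e_top.png');im=d['img'];g=im.max(2).astype(int);sat=g-im.min(2)
# jar rim visible: check position of jar white blob and clamps near expected row
m=((g>170)&(sat<40)).astype(np.uint8);n,l,st,ce=cv2.connectedComponentsWithStats(m)
for k in range(1,n):
    if st[k,4]>6 and 130<ce[k][0]<220 and 160<ce[k][1]<260: print(ce[k].round(1),st[k])
print('mouth px',[np.round(proj(d,[.498+a,.2005+b,.085])) for a in(-.026,.026) for b in(-.026,.026)])
print('row px',[np.round(proj(d,P(s,(-90,y,-100)))) for y in(65,20)],'lip px',np.round(proj(d,P(s,(-112,87,-92)))))
# lip plate in the grey: pixels around lip
lp=np.round(proj(d,P(s,(-112,87,-92)))).astype(int);print(g[lp[1]-6:lp[1]+9:1,lp[0]-8:lp[0]+10])
```

```text
[0.56343568 0.17074402 0.26399163] [  21.2   15.9  -67.5  100.9   49.5   71.3 -139.1] [-0.30054905  0.05326614 -5.5812555 ] 22.2333
lip [0.49717739 0.19703587 0.11160453] under [0.52056938 0.18208394 0.09967748]
[183.6 198.8] [180 197   7   6  20]
[190.7 198.2] [189 196   4   6  13]
[167.2 217.2] [158 204  22  21 184]
mouth px [array([177., 222.]), array([157., 220.]), array([180., 202.]), array([160., 200.])]
row px [array([175., 199.]), array([191., 197.])] lip px [168. 210.]
[[194 183 189 187 164 155 152 153 153 147 119  77  51  46  50  37  29  33]
 [209 187 186 181 159 152 154 152 149 152 131  83  56  46  45  42  32  26]
 [184 154 157 155 154 153 153 154 153 148 139 101  61  47  49  37  35  29]
 [178 142 144 153 152 152 155 153 154 155 144 113  74  49  51  45  33  27]
 [177 137 140 149 153 149 150 155 152 152 148 120  78  49  53  45  41  28]
 [179 136 136 141 149 154 151 152 150 151 147 129  85  52  44  43  37  29]
 [177 135 130 135 141 144 150 155 153 150 152 133  96  60  41  44  44  36]
 [175 138 130 131 133 141 156 170 159 156 150 141 108  66  43  47  45  36]
 [182 142 127 127 131 143 186 213 190 163 153 144 123  76  54  40  41  38]
 [191 141 130 129 127 153 215 243 234 202 170 150 131  85  53  48  48  44]
 [189 141 132 128 125 149 215 249 250 239 209 174 142 101  57  48  45  39]
 [186 141 132 132 131 143 206 246 252 251 243 224 171 115  68  50  53  44]
 [182 139 127 132 128 142 203 245 252 252 252 244 209 139  71  44  48  44]
 [181 142 130 136 125 147 207 247 252 252 252 251 234 177 123 106 107 113]
 [192 149 126 128 128 145 205 245 252 252 251 252 248 234 221 211 215 218]]
```

```bash
python3 -c "
from station import job_done
print(job_done())"
```

```text
the job is handed in; nothing more can be done
None
```

I stood the jar upright and let go of it, then handed the job in at about 22 s with the tote held about 33° over the jar mouth. By calculation the lip is about 26 mm above the rim, and the four clamps lie in a touching row about 59 mm long against the corner; the last images showed only two of them, and no verdict came back.

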